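# Drop the spent airbag cartridges into the collecting canister

### The arm

A 6-joint arm with a two-finger parallel gripper is mounted at the origin on the work surface. World frame = base frame: x ahead of the robot, y to its left, z up, the work surface at z = 0. Lengths are in mm, angles in rad, forces in N, time in s.
With the tool pointing down it reaches from about 350 to 875 mm from the base axis. Payload 4.2 kg.
Tool frame: the origin (TCP) lies between the finger pads; the fingertips stand 8 mm ahead of it and the grasp point (between the pads) lies 11 mm behind it; z points along the fingers, y is the line along which they close (so a half turn about z gives the same grasp; the last joint's range is limited). The gripper opens to 85 mm and grips with 20 to 120 N. Pads are 22 mm wide; open, the fingers measure 114 mm over their backs; the gripper's body (76 mm by 85 mm) begins 54 mm behind the grasp point. The pads swing forward as they close: fully open they stand 13 mm farther back than shut.
Start: joints at [1.448, 0.385, 0.008, 0, -1.194, -0.259], TCP at [232.836, 579.988, 216.012] pointing down, gripper open.
Joint ranges: [-3.14, 3.14], [-1.21, 2.06], [-1.07, 1.41], [-3.16, 2.05], [-2.99, -0.16], [-3.1, 3.1]. Speed limits (rad/s): [2.79, 2.79, 3.14, 3.14, 3.14, 3.14].

### API

Orientations are given as a unit quaternion [x, y, z, w].
In Python, from rig import r, read_camera, workorder gives the robot as it stands.
- The arm moves only by the tool drive_tool, never from a script. Its argument "plan" is a list that holds one entry, the list of rows, each a list of 6 numbers: the shift along the tool's x, y, z each as a share of 10 cm, from -1 to 1, then the turn, a rotation vector about the tool's x, y, z each as a share of 180 degrees, from -1 to 1. A call has 1 to 10 rows; each row is the pose to reach, as a shift and turn from the pose commanded when the call began, along the tool's axes at that moment, turning the shorter way round; what a row does not reach only later rows make up. A row lasts 1/12 s, in which the tool goes at most 41.7 mm and 7.16 degrees, less where a joint would pass 70% of its speed; a pose out of reach is approached as far as the arm can. A call with a number of a shift or a turn outside -1 to 1 is refused whole. A call with a gripper value outside its range is refused whole. "grip" is the opening, from -1 (shut) to 1 (fully open), set as the call begins (left out, the last holds). The fingers move at their own pace and stop on an object; "force" is the grip in N (left out, the last holds). Time passes only in rows, so rows that repeat a pose let the fingers close. It gives the time, the measured TCP pose, the force, the opening and the grip force at its end, in the units of the state.
- r.observe(): the state, without advancing time (a new reading comes with each control period).
- read_camera(name): name is "scene" or "top" or "wrist"; returns a dict with "img" (384x512x3 uint8, red, green, blue), "camera_matrix" (3x3 intrinsics, pixels), "R" (3x3) and "t" (3): a world point X has camera coordinates R X + t. Camera axes: x right, y down, z forward; pixel columns grow to the right and rows downward; lengths in mm; the calibration is good to about 2 mm. A picture is of the moment at which its call begins. There is no depth.
- workorder.finish_job(): hands the job in; it is judged then, once.
The state is a dict: "clock": time; "joints": joint angles; "dq": joint speeds; "joint_efforts": joint torques, N m; "position": TCP position; "orientation": TCP orientation; "ft_force": force on the tool from outside, world axes, zero at the start; "moment": the same for the moment, N m; "finger_gap": opening from 0.0 (shut) to 1.0 (fully open); "finger_force": force on a finger pad.
Only numpy, scipy, OpenCV 4.12 (cv2) and the standard library are available. Lean on these libraries where they do the work, as an engineer would, in place of code of your own. Each camera call takes 0.05 s, during which the arm holds its last target. There are 200 camera calls.

### The job

Lift the loose lid off the aluminium canister by its knob and set it down flat on the bare bench, knob up, clear of the canister. Then feed the two small spent gas cartridges into the canister one at a time, nozzle up: lower the foot of each down into the neck before letting go. Leave the canister standing open where it is, and leave the big cartridge and everything else on the bench alone.

Things in the scene. Friction and masses are not known exactly. Their poses are not given: they have to be found in the camera images.
- canister: loose aluminium churn-shaped canister, about 1.2 kg, 140 mm in diameter up to 145 mm, then a shoulder tapering to a neck that runs from 168 to 200 mm (the rim). Hollow, 194 mm deep, a 36 mm cone off-centre on its floor makes what drops in topple aside. Origin: centre of its underside; z up. It stands in the left half; to its left the bench at x 0.42 to 0.56, y 0.38 to 0.45 is always bare
- canister_rim (a point): centre of the canister's round mouth, at rim height, 200 mm above its underside; the neck is 46 mm wide inside, 54 mm outside; axes as the canister's
- lid_knob (a point): grip point of the loose lid, on its axis, z up. A 6 mm aluminium disc 68 mm wide, beneath it a rubber plug 40 mm wide and 8 mm deep hanging loosely in the neck; on top a round black knob 26 mm wide, 38 mm high. The point is 38 mm above the plug's underside, 24 mm above the disc's top: 38 mm above the bench when the lid stands on its plug, 230 mm on the canister. 0.12 kg
- lid: the same lid; origin: centre of the plug's underside
- cartridge_a_mid (a point): plain steel gas cartridge standing upright on the bench: straight round body 32 mm in diameter up to 72 mm, then a shoulder and a thin threaded nozzle (16 mm) on top, 95 mm tall overall, about 0.14 kg; foot flat, bevelled 5 mm. One of the two to be fed in. This point is its centre, half-way up (47.5 mm above the foot); z up along its axis to the nozzle
- cartridge_b_mid (a point): plain steel gas cartridge standing upright on the bench: straight round body 32 mm in diameter up to 72 mm, then a shoulder and a thin threaded nozzle (16 mm) on top, 95 mm tall overall, about 0.14 kg; foot flat, bevelled 5 mm. The other one to be fed in. Point and axes as for the first; the two are alike, and which stands where varies
- cartridge_a: the first small cartridge; origin: centre of its foot
- cartridge_b: the second small cartridge; origin: centre of its foot
- big_cartridge: bystander: a bigger steel cartridge of the same shape, 52 mm in diameter and 150 mm tall (too wide for the neck), standing upright among the small ones, at least 115 mm from them centre to centre; origin: centre of its foot
- belay: bystander: red anodised belay device, 80 x 44 mm, 26 mm high, lying flat; origin: centre of its underside
- guard_a: bystander: black plastic crampon point guard, 50 x 125 mm, 36 mm high; origin: centre of its underside
- guard_b: bystander: another such guard
- carabiner: bystander: steel carabiner lying flat, 113 x 73 mm, 17 mm high; origin: centre of its underside
- brush: bystander: bamboo brush lying on its bristles, 190 x 28 mm, 34 mm high; origin: centre of its underside
Mind the look-alikes: they are no part of the job. What is shaped like the cartridge_b but blue is not meant. There is more than one size of the lid; the job needs the largest.

How it is judged (in metres and radians):
On the way, in this order (a step that is already met when the one before it is completed fails the run):
1. the lid is off and stands knob up on the bench, released, clear of the canister (height (world z) of lid_knob below 0.046 m and angle between lid_knob's own z axis and vertical below 0.1 rad and horizontal distance between lid_knob and canister above 0.11 m and contact force between the fingers and lid below 0.1 N and linear speed of lid below 0.03 m/s), for 0.2 s.
2. a small cartridge is held upright, nozzle up, with its foot at least 12 mm down in the neck (((contact force between the fingers and cartridge_a above 0.5 N and horizontal distance between cartridge_a_mid and canister_rim below 0.014 m and z of cartridge_a_mid in the frame of canister_rim between 0 and 0.035 m and angle between cartridge_a_mid's own z axis and vertical below 0.3 rad) or (contact force between the fingers and cartridge_b above 0.5 N and horizontal distance between cartridge_b_mid and canister_rim below 0.014 m and z of cartridge_b_mid in the frame of canister_rim between 0 and 0.035 m and angle between cartridge_b_mid's own z axis and vertical below 0.3 rad))), for 0.06 s.
3. one small cartridge lies wholly inside the canister (((horizontal distance between cartridge_a_mid and canister below 0.068 m and z of cartridge_a_mid in the frame of canister below 0.15 m) or (horizontal distance between cartridge_b_mid and canister below 0.068 m and z of cartridge_b_mid in the frame of canister below 0.15 m))), for 0.2 s.
4. the other small cartridge is held upright, nozzle up, with its foot at least 12 mm down in the neck (((horizontal distance between cartridge_a_mid and canister below 0.068 m and z of cartridge_a_mid in the frame of canister below 0.15 m and contact force between the fingers and cartridge_b above 0.5 N and horizontal distance between cartridge_b_mid and canister_rim below 0.014 m and z of cartridge_b_mid in the frame of canister_rim between 0 and 0.035 m and angle between cartridge_b_mid's own z axis and vertical below 0.3 rad) or (horizontal distance between cartridge_b_mid and canister below 0.068 m and z of cartridge_b_mid in the frame of canister below 0.15 m and contact force between the fingers and cartridge_a above 0.5 N and horizontal distance between cartridge_a_mid and canister_rim below 0.014 m and z of cartridge_a_mid in the frame of canister_rim between 0 and 0.035 m and angle between cartridge_a_mid's own z axis and vertical below 0.3 rad))), for 0.06 s.
At the end, for the whole second after the job is handed in: Both small cartridges rest inside the canister, centres under 150 mm above its underside; the lid stands released on the bench, knob up within 0.1 rad, over 110 mm from the canister's axis; the canister is upright within 0.05 rad and within 50 mm of its start (all of step 1 and horizontal distance between each of cartridge_a_mid, cartridge_b_mid and canister below 0.068 m and z of each of cartridge_a_mid, cartridge_b_mid in the frame of canister below 0.15 m and angle between canister's own z axis and vertical below 0.05 rad and distance of canister from where it was at the start of the episode below 0.05 m and linear speed of each of cartridge_a, cartridge_b below 0.05 m/s); the robot touches nothing.
It fails at once if the canister is tipped by more than 0.3 rad or shifted by more than 50 mm (angle between canister's own z axis and vertical above 0.3 rad or distance of canister from where it was at the start of the episode above 0.05 m).
It fails at once if the big cartridge, belay device, a crampon guard, carabiner or brush is moved by more than 30 mm (distance of any of big_cartridge, belay, guard_a, guard_b, carabiner, brush from where it was at the start of the episode above 0.03 m).
It also fails if it takes over 67 s, if anything falls off the work surface, if the arm or the gripper's body presses on something with over 40 N, if the wrist force passes 120 N, or if a joint passes its speed limit or range.

## Working session

There is one attempt and no reset: what is moved stays moved. The work goes in short steps, Python scripts to look and compute and a tool call to move; the robot and the scene stay as the last step left them, time stands still between calls to the robot, and variables do not carry over. Pictures are saved under pics/ and viewed, at most 10 in all, crops included, and the job is handed in when it is done.

Besides the shell and the picture viewer there is one more tool, called after "Emit:" as name(argument=value, ...), one argument or row to a line, values as JSON. drive_tool: Moves the arm, as the interface text tells. Its arguments: {"type":"object","properties":{"plan":{"type":"array"},"grip":{"type":"number"},"force":{"type":"number"}},"required":["plan"]}

```bash
ls; mkdir -p pics
python3 - <<'E'
from rig import r, read_camera, workorder
import cv2, pickle, numpy as np
ims=[]
for n in("scene","top"):
    c=read_camera(n); pickle.dump(c,open(n+".pkl","wb")); ims.append(c["img"]); print(n,c["camera_matrix"].tolist(),np.round(-c["R"].T@c["t"]),np.round(c["R"],2).tolist())
cv2.imwrite("pics/s.png",cv2.resize(ims[0],(800,600))[:,:,::-1]); cv2.imwrite("pics/t.png",cv2.resize(ims[1],(800,600))[:,:,::-1])
print(r.observe())
E
```

```text
pics
scene [[400.12077966297716, 0.0, 256.17864482342776], [0.0, 400.12077966297716, 189.60877724339502], [0.0, 0.0, 1.0]] [1218.  159.  762.] [[-0.31, 0.95, 0.01], [0.65, 0.22, -0.73], [-0.7, -0.22, -0.68]]
top [[393.308029986155, 0.0, 254.8895509267466], [0.0, 393.308029986155, 200.37190126349384], [0.0, 0.0, 1.0]] [ 419.  -69. 1162.] [[-0.02, -1.0, -0.03], [-0.99, 0.02, -0.14], [0.14, 0.03, -0.99]]
{'clock': 0.1, 'joints': array([ 1.44760060e+00,  3.85486112e-01,  6.78493637e-03, -4.61756076e-04,
       -1.19401842e+00, -2.58618073e-01]), 'dq': array([-0.00053662, -0.00201261,  0.00293271,  0.0020285 , -0.00067897,
       -0.0003672 ]), 'joint_efforts': array([-5.26113126e-04, -3.93319201e+01,  1.88929707e+01,  4.19798300e+00,
       -2.58520136e-03, -6.55867201e-07]), 'position': array([232.63979843, 579.49641971, 215.03193091]), 'orientation': array([ 9.81815918e-01, -1.89832907e-01, -1.49045933e-04,  9.73949858e-04]), 'ft_force': array([ 1.458956  ,  1.18254883, -0.55065964]), 'moment': array([-0.00938087,  0.00901849, -0.0026686 ]), 'finger_force': 0.0, 'finger_gap': 1.0014095495449293}
```

View pics/s.png

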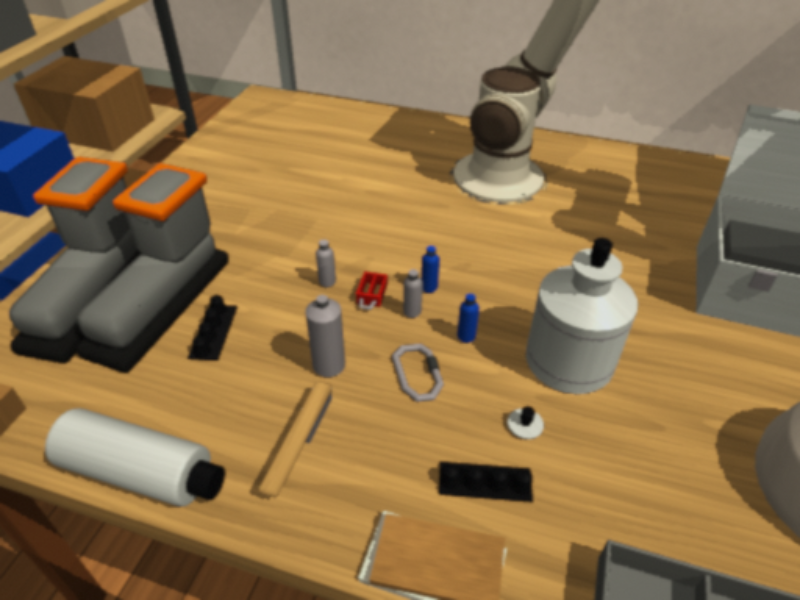

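View pics/t.png

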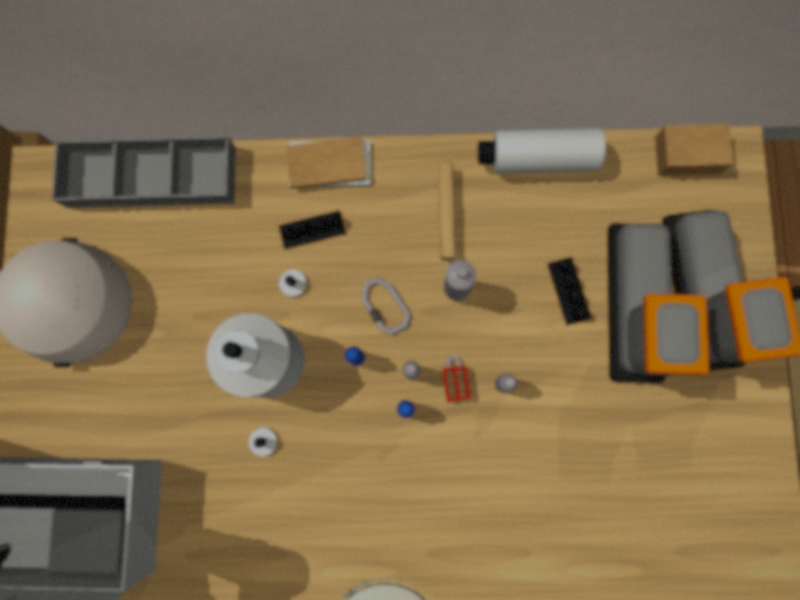

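The two spent cartridges look grey: top view about (411,370) and (506,383), scene view (412,295) and (326,265). The blue ones at top (355,356) and (405,409) are decoys, and the grey one at (459,280) is the big cartridge. Of the three lids, the one on the canister at top (233,350) is the largest; the small ones at (293,283) and (263,442) are decoys. I'll measure these and confirm them in one enlarged crop.

```bash
cat > h.py <<'E'
import numpy as np, cv2, pickle
def ray(c,p):
    K=np.array(c["camera_matrix"]);R=np.array(c["R"]);t=np.array(c["t"])
    d=R.T@np.linalg.inv(K)@np.array([p[0],p[1],1.]); return -R.T@t,d/np.linalg.norm(d)
def plane(c,p,z):
    o,d=ray(c,p); return o+d*(z-o[2])/d[2]
def tri(rays):
    A=sum(np.eye(3)-np.outer(d,d) for o,d in rays); b=sum((np.eye(3)-np.outer(d,d))@o for o,d in rays)
    X=np.linalg.solve(A,b); return X,[round(float(np.linalg.norm(np.cross(X-o,d))),1) for o,d in rays]
def blob(img,mask,seed,rad=25):
    n,l,s,ce=cv2.connectedComponentsWithStats(mask.astype(np.uint8))
    best=[i for i in range(1,n) if s[i,4]>12 and np.hypot(*(ce[i]-seed))<rad]
    i=min(best,key=lambda i:np.hypot(*(ce[i]-seed))); return ce[i],s[i].tolist()
E
python3 - <<'E'
from h import *
S=pickle.load(open("scene.pkl","rb"));T=pickle.load(open("top.pkl","rb"))
def masks(c):
    h=cv2.cvtColor(c["img"],cv2.COLOR_RGB2HSV).astype(int); H,s,v=h[...,0],h[...,1],h[...,2]
    return dict(grey=(s<75)&(v>60),black=(v<45),blue=(H>105)&(H<130)&(s>130),red=((H<8)|(H>172))&(s>150))
ms,mt=masks(S),masks(T)
for n,k,ps,pt in [("c1","grey",(412,295),(411,370)),("c2","grey",(326,265),(506,383)),("big","grey",(325,337),(459,280)),("knob","black",(601,253),(233,350)),("can","grey",(580,320),(255,355)),("bl1","blue",(469,320),(355,356)),("bl2","blue",(430,270),(405,409)),("belay","red",(371,290),(456,383)),("smallknobB","black",(528,415),(293,283))]:
    try:
        a,sa=blob(S["img"],ms[k],np.array(ps)/1.5625); b,sb=blob(T["img"],mt[k],np.array(pt)/1.5625)
        X,e=tri([ray(S,a),ray(T,b)]); print(n,a.round(1),sa,b.round(1),sb,X.round(1),e)
    except Exception as ex: print(n,ex)
a=cv2.resize(S["img"][135:250,180:420],None,fx=3.3,fy=2.5,interpolation=cv2.INTER_CUBIC)[:, :792]
b=cv2.resize(T["img"][170:300,130:370],None,fx=3.3,fy=2.3,interpolation=cv2.INTER_CUBIC)[:, :792]
cv2.imwrite("pics/crop.png",np.vstack([a,b])[:600,:,::-1])
E
```

```text
c1 [264.1 187.9] [259, 173, 13, 30, 282] [262.8 236.4] [258, 231, 11, 12, 95] [477.7 -53.6  45.8] [2.3, 2.3]
c2 [208.  168.9] [203, 154, 11, 29, 260] [323.5 244.9] [317, 240, 14, 11, 122] [ 450.9 -223.9   44.4] [2.1, 2.1]
big [208.3 214.7] [196, 189, 24, 52, 957] [293.9 178.1] [285, 166, 20, 26, 390] [ 637.5 -143.3   74.8] [3.2, 3.2]
knob [383.8 161. ] [378, 153, 13, 18, 165] [148.6 223.7] [144, 220, 10, 8, 64] [503.7 217.5 226.5] [1.3, 1.3]
can [371.4 207.5] [337, 159, 71, 93, 4682] [162.5 228.1] [132, 200, 63, 55, 2632] [503.8 220.5  86.1] [0.6, 0.6]
bl1 [299.4 204.4] [294, 189, 12, 30, 268] [226.4 227.5] [221, 223, 11, 10, 80] [505.2  49.2  43.1] [1.5, 1.5]
bl2 [275. 174.] [271, 163, 10, 24, 204] [259.3 261.4] [255, 257, 9, 9, 63] [408.  -42.9  39.7] [1.8, 1.8]
belay [237.5 183.8] [228, 174, 20, 22, 288] [292.2 244.6] [283, 234, 18, 23, 165] [ 454.1 -137.5   16. ] [2.6, 2.6]
smallknobB min() iterable argument is empty
```

View pics/crop.png

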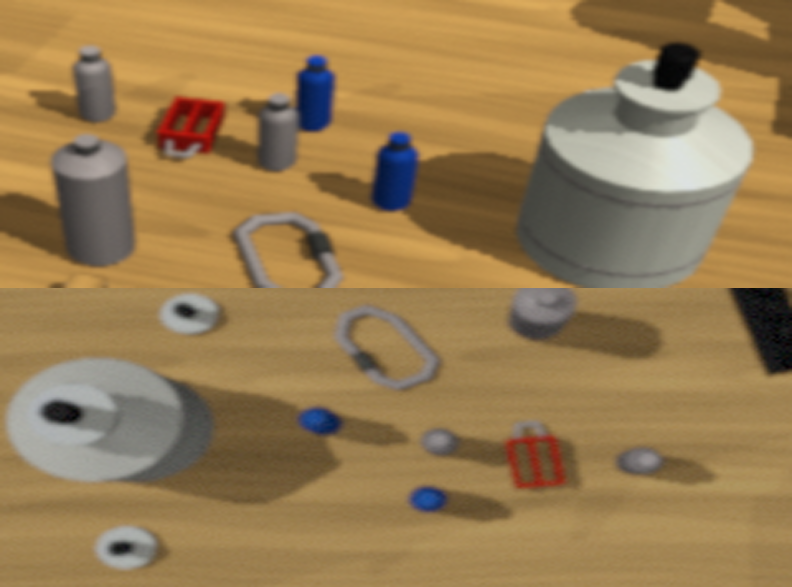

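The crop shows plain grey cartridges at (278,133) and (95,85) in the upper half, with blue look-alikes beside them. The largest lid is the one on the canister, knob at (680,65). Triangulated heights agree with the given sizes: knob z 226, cartridge middles z 45. I'll start with the lid: rise and square the tool to the world axes.

Emit:
drive_tool(
  plan=[
    [[0,0,-0.45,0,0,-0.03],[0,0,-0.85,0,0,-0.07],[0,0,-0.85,0,0,-0.11],[0,0,-0.85,0,0,-0.122],[0,0,-0.85,0,0,-0.122],[0,0,-0.85,0,0,-0.122]],
  ],
  grip=1,
  force=40,
)

```text
clock: 0.6
position: [232.7, 579.6, 300.2]
orientation: [1.0, 0.0, -0.0, 0.001]
ft_force: [-0.5, -0.5, 0.5]
finger_gap: 0.998
finger_force: 0.0
```

Emit:
drive_tool(
  plan=[
    [[0.24,0.32,0,0,0,0],[0.48,0.64,0,0,0,0],[0.72,0.96,0,0,0,0],[0.75,1,0,0,0,0]],
  ],
)

```text
clock: 0.93
position: [310.1, 475.6, 300.8]
orientation: [1.0, -0.002, -0.0, 0.001]
ft_force: [-0.4, 0.9, 0.4]
finger_gap: 1.002
finger_force: 0.0
```

Emit:
drive_tool(
  plan=[
    [[0.24,0.32,0,0,0,0],[0.48,0.64,0,0,0,0],[0.72,0.96,0,0,0,0],[0.75,1,0,0,0,0]],
  ],
)

```text
clock: 1.27
position: [385.1, 376.0, 300.7]
orientation: [1.0, -0.002, -0.0, 0.001]
ft_force: [0.6, -0.4, 0.1]
finger_gap: 1.004
finger_force: 0.0
```

Emit:
drive_tool(
  plan=[
    [[0.24,0.32,0,0,0,0],[0.48,0.64,0,0,0,0],[0.72,0.96,0,0,0,0],[0.75,1,0,0,0,0],[0.75,1,0,0,0,0],[0.75,1,0,0,0,0]],
  ],
)

```text
clock: 1.77
position: [458.2, 280.2, 300.3]
orientation: [1.0, -0.0, -0.001, 0.0]
ft_force: [0.6, 0.4, -0.4]
finger_gap: 1.001
finger_force: 0.0
```

Emit:
drive_tool(
  plan=[
    [[0.23,0.31,0,0,0,0],[0.46,0.62,0,0,0,0],[0.46,0.62,0,0,0,0],[0.46,0.62,0.2,0,0,0],[0.46,0.62,0.4,0,0,0],[0.46,0.62,0.6,0,0,0],[0.46,0.62,0.75,0,0,0],[0.46,0.62,0.81,0,0,0],[0.46,0.62,0.81,0,0,0],[0.46,0.62,0.81,0,0,0]],
  ],
)

```text
clock: 2.6
position: [504.4, 219.5, 220.4]
orientation: [1.0, 0.002, 0.0, 0.0]
ft_force: [1.1, -0.1, -0.0]
finger_gap: 0.999
finger_force: 0.0
```

Run:
```python
from rig import r, read_camera
import cv2
a=read_camera("wrist")["img"];b=read_camera("scene")["img"][110:230,300:460]
cv2.imwrite("pics/w1.png",cv2.hconcat([cv2.resize(a,(400,300)),cv2.resize(b,(400,300))])[:,:,::-1])
```

```text
(no output)
```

View pics/w1.png

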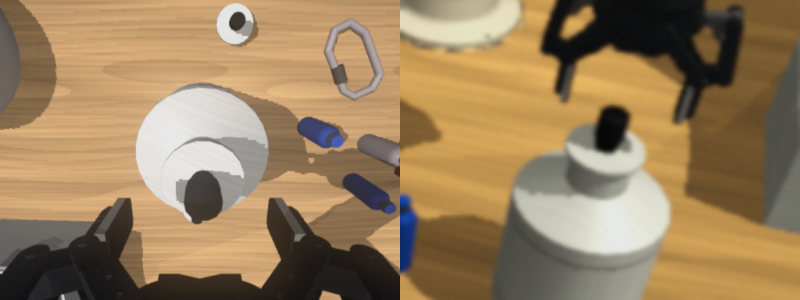

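Run:
```python
from h import *
S=pickle.load(open("scene.pkl","rb"))
for X in [(504,219.5-42,226),(504,219.5+42,226),(504,217.5,226)]:
    q=S["camera_matrix"]@(S["R"]@np.array(X)+S["t"]); p=q[:2]/q[2]; print(X,((p-[300,110])*2.5+[400,0]).round())
```

```text
(504, 177.5, 226) [560. 119.]
(504, 261.5, 226) [661. 139.]
(504, 217.5, 226) [608. 128.]
```

Run:
```python
from h import *
from rig import read_camera
c=read_camera("wrist"); h=cv2.cvtColor(c["img"],cv2.COLOR_RGB2HSV)
print("cam",(-c["R"].T@c["t"]).round())
for X in [(504,219.5-42,233),(504,219.5+42,233),(504,217.5,244),(504,217.5,206)]:
    q=c["camera_matrix"]@(c["R"]@np.array(X)+c["t"]); print(X,(q[:2]/q[2]).round(),(q[:2]/q[2]*[400/512,300/384]).round())
m=(h[...,2]<60); m[300:]=0; m[:200]=0
n,l,s,ce=cv2.connectedComponentsWithStats(m.astype(np.uint8)); print([(s[i].tolist(),ce[i].round()) for i in range(1,n) if s[i,4]>100])
print((plane(c,(203*1.28,176*1.28),244)).round())
```

```text
cam [585. 220. 379.]
(504, 177.5, 233) [333. 252.] [260. 197.]
(504, 261.5, 233) [178. 251.] [139. 196.]
(504, 217.5, 244) [260. 262.] [203. 205.]
(504, 217.5, 206) [259. 230.] [202. 180.]
[([441, 235, 31, 29, 120], array([457., 249.])), ([374, 269, 27, 31, 228], array([387., 286.])), ([135, 276, 33, 24, 562], array([153., 290.])), ([348, 276, 29, 24, 408], array([361., 291.])), ([110, 284, 19, 16, 144], array([120., 292.]))]
[525. 218. 244.]
```

The wrist view shows the knob centred between the open fingers, and its projection matches. Closing.

Emit:
drive_tool(
  plan=[
    [[0,0,0,0,0,0],[0,0,0,0,0,0],[0,0,0,0,0,0],[0,0,0,0,0,0],[0,0,0,0,0,0],[0,0,0,0,0,0],[0,0,0,0,0,0],[0,0,0,0,0,0]],
  ],
  grip=-1,
  force=40,
)

```text
clock: 3.42
position: [504.5, 218.4, 220.4]
orientation: [1.0, 0.001, 0.0, -0.0]
ft_force: [-0.3, -1.0, 3.0]
finger_gap: 0.273
finger_force: 39.2
```

Emit:
drive_tool(
  plan=[
    [[0,0,-0.15,0,0,0],[0,0,-0.35,0,0,0],[0,0,-0.55,0,0,0],[0,-0.15,-0.6,0,0,0],[-0.1,-0.4,-0.6,0,0,0],[-0.2,-0.65,-0.6,0,0,0],[-0.24,-0.9,-0.6,0,0,0],[-0.24,-0.98,-0.6,0,0,0]],
  ],
)

```text
clock: 4.08
position: [479.0, 319.5, 278.5]
orientation: [1.0, 0.002, -0.001, -0.0]
ft_force: [0.4, -0.3, -1.7]
finger_gap: 0.276
finger_force: 39.4
```

Emit:
drive_tool(
  plan=[
    [[-0.1,-0.25,0,0,0,0],[-0.18,-0.5,0,0,0,0],[-0.2,-0.75,0,0,0,0],[-0.2,-0.79,0,0,0,0],[-0.2,-0.79,0,0,0,0],[-0.2,-0.79,0,0,0,0]],
  ],
)

```text
clock: 4.58
position: [459.8, 395.1, 278.9]
orientation: [1.0, 0.001, -0.001, 0.001]
ft_force: [0.7, -0.1, -0.9]
finger_gap: 0.273
finger_force: 39.5
```

Run:
```python
from rig import r, read_camera
import cv2
a=read_camera("top")["img"][120:330,0:280];b=read_camera("scene")["img"][60:300,300:512]
cv2.imwrite("pics/p2.png",cv2.hconcat([cv2.resize(a,(400,300)),cv2.resize(b,(400,300))])[:,:,::-1])
```

```text
(no output)
```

View pics/p2.png

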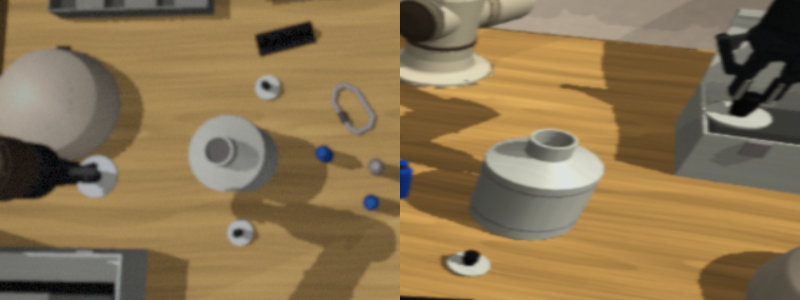

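The left half shows the lid held level at (97,178), with the canister standing open, rim at about (221,150). Lower the lid.

Emit:
drive_tool(
  plan=[
    [[0,0,0.2,0,0,0],[0,0,0.4,0,0,0],[0,0,0.6,0,0,0],[0,0,0.8,0,0,0],[0,0,1.0,0,0,0]],
  ],
)

```text
clock: 5.1
position: [460.5, 394.1, 179.6]
orientation: [1.0, -0.0, 0.0, -0.0]
ft_force: [-0.4, 1.2, -0.9]
finger_gap: 0.275
finger_force: 39.5
```

Emit:
drive_tool(
  plan=[
    [[0,0,0.2,0,0,0],[0,0,0.4,0,0,0],[0,0,0.6,0,0,0],[0,0,0.8,0,0,0],[0,0,1.0,0,0,0],[0,0,1.0,0,0,0]],
  ],
)

```text
clock: 5.6
position: [458.4, 391.9, 76.0]
orientation: [1.0, -0.001, -0.003, 0.003]
ft_force: [-1.8, 0.4, -1.7]
finger_gap: 0.271
finger_force: 39.5
```

Emit:
drive_tool(
  plan=[
    [[0,0,0.15,0,0,0],[0,0,0.3,0,0,0],[0,0,0.38,0,0,0],[0,0,0.42,0,0,0],[0,0,0.45,0,0,0],[0,0,0.47,0,0,0],[0,0,0.47,0,0,0],[0,0,0.47,0,0,0]],
  ],
)

```text
clock: 6.27
position: [460.4, 395.7, 33.7]
orientation: [1.0, 0.001, 0.0, -0.0]
ft_force: [1.1, -0.4, -2.2]
finger_gap: 0.271
finger_force: 39.5
```

Emit:
drive_tool(
  plan=[
    [[0,0,0.02,0,0,0],[0,0,0.04,0,0,0],[0,0,0.05,0,0,0],[0,0,0.05,0,0,0],[0,0,0.05,0,0,0]],
  ],
)

```text
clock: 6.68
position: [460.2, 395.4, 28.5]
orientation: [1.0, 0.001, 0.0, -0.0]
ft_force: [-0.3, -0.7, 2.9]
finger_gap: 0.268
finger_force: 40.0
```

Emit:
drive_tool(
  plan=[
    [[0,0,0.01,0,0,0],[0,0,0.01,0,0,0],[0,0,0.01,0,0,0]],
  ],
)

```text
clock: 6.93
position: [460.4, 395.5, 28.5]
orientation: [1.0, 0.001, 0.0, -0.0]
ft_force: [-3.2, -1.1, 7.1]
finger_gap: 0.268
finger_force: 40.5
```

Emit:
drive_tool(
  plan=[
    [[0,0,0,0,0,0],[0,0,0,0,0,0],[0,0,0,0,0,0],[0,0,0,0,0,0],[0,0,0,0,0,0],[0,0,0,0,0,0],[0,0,0,0,0,0]],
  ],
  grip=1,
)

```text
clock: 7.52
position: [460.1, 395.3, 26.9]
orientation: [1.0, 0.001, -0.0, 0.0]
ft_force: [0.7, -0.2, 0.0]
finger_gap: 1.0
finger_force: 0.0
```

Emit:
drive_tool(
  plan=[
    [[0,0,-0.15,0,0,0],[0,0,-0.35,0,0,0],[0,0,-0.6,0,0,0],[0,0,-0.9,0,0,0],[0,0,-1,0,0,0]],
  ],
)

```text
clock: 7.93
position: [461.9, 397.1, 131.7]
orientation: [1.0, 0.001, 0.003, -0.003]
ft_force: [0.5, -0.7, 1.0]
finger_gap: 1.005
finger_force: 0.0
```

Emit:
drive_tool(
  plan=[
    [[0,0,-0.3,0,0,0],[0,0,-0.6,0,0,0],[0,0,-0.9,0,0,0],[0,0,-1,0,0,0]],
  ],
)

```text
clock: 8.27
position: [461.8, 396.7, 232.2]
orientation: [1.0, 0.001, 0.003, -0.003]
ft_force: [1.6, 0.5, 0.6]
finger_gap: 1.0
finger_force: 0.0
```

Emit:
drive_tool(
  plan=[
    [[-0.3,0,-0.3,0,0,0],[-0.4,0,-0.6,0,0,0],[-0.5,0.3,-0.9,0,0,0],[-0.6,0.6,-1,0,0,0]],
  ],
)

```text
clock: 8.6
position: [400.7, 336.6, 330.1]
orientation: [1.0, 0.002, 0.002, -0.002]
ft_force: [0.8, 0.4, 1.2]
finger_gap: 0.999
finger_force: 0.0
```

Run:
```python
from rig import r, read_camera
import cv2,pickle
a=read_camera("top");b=read_camera("scene"); pickle.dump((a,b),open("p3.pkl","wb"))
a=a["img"][120:330,0:280];b=b["img"][60:300,300:512]
cv2.imwrite("pics/p3.png",cv2.hconcat([cv2.resize(a,(400,300)),cv2.resize(b,(400,300))])[:,:,::-1])
```

```text
(no output)
```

View pics/p3.png

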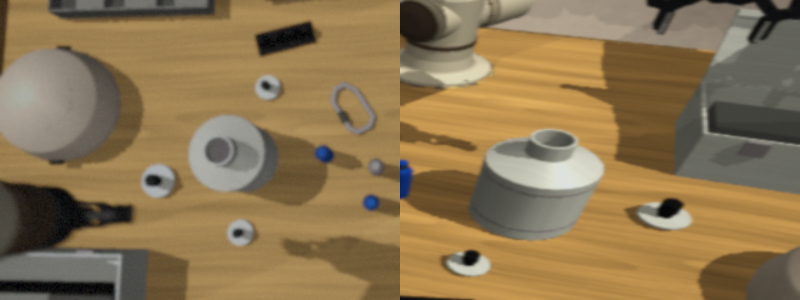

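The lid stands flat, knob up, at left half (157,180). Next, measure the open mouth in both views.

Run:
```python
from h import *
T,S=pickle.load(open("p3.pkl","rb"))
out=[]
for c,n in((T,"top"),(S,"scene")):
    q=c["camera_matrix"]@(c["R"]@np.array([504,218,200])+c["t"]); p=q[:2]/q[2]; x0,y0=(p-20).astype(int)
    g=cv2.cvtColor(c["img"],cv2.COLOR_RGB2GRAY)[y0:y0+40,x0:x0+40]; k=8
    G=cv2.resize(g,None,fx=k,fy=k,interpolation=cv2.INTER_CUBIC); cx,cy=((p-[x0,y0])*k).astype(int)
    print(n,p.round(1),"row",g[int(cy/k),8:33].tolist(),"col",g[6:34,int(cx/k)].tolist())
    out.append(cv2.resize(G,(390,390)))
cv2.imwrite("pics/rim.png",cv2.hconcat(out))
```

```text
top [151.1 224.6] row [171, 173, 171, 159, 133, 96, 80, 80, 85, 91, 90, 92, 94, 90, 91, 89, 88, 91, 89, 89, 92, 109, 128, 135, 114] col [162, 163, 165, 163, 166, 157, 124, 95, 86, 89, 92, 91, 87, 91, 94, 89, 92, 91, 92, 93, 89, 91, 92, 107, 135, 156, 159, 165]
scene [380.7 170.6] row [151, 162, 177, 161, 146, 142, 139, 137, 132, 126, 118, 110, 99, 91, 89, 87, 85, 83, 80, 77, 76, 73, 82, 115, 162] col [156, 153, 150, 147, 145, 146, 159, 173, 150, 126, 118, 116, 113, 107, 99, 94, 93, 90, 90, 91, 104, 141, 156, 130, 115, 116, 117, 119]
```

View pics/rim.png

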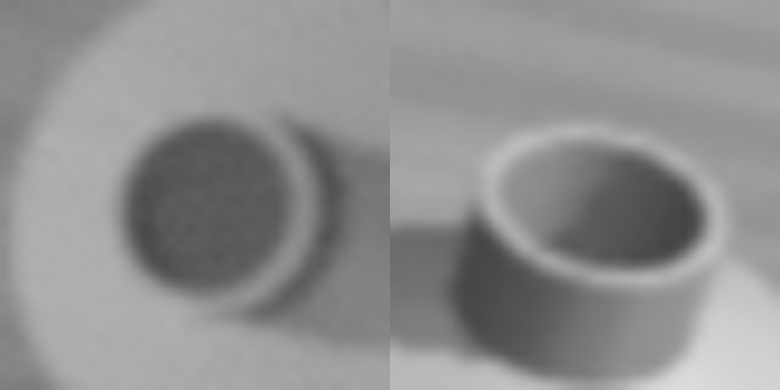

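The rim's projection matches (504, 218, 200) within 1 px in both views. Go to the nearer grey cartridge at (478,-54).

Emit:
drive_tool(
  plan=[
    [[0.05,0.35,0,0,0,0],[0.1,0.7,0,0,0,0],[0.19,1,0,0,0,0]],
  ],
  grip=0.5,
)

```text
clock: 8.95
position: [418.6, 233.9, 326.0]
orientation: [1.0, 0.001, -0.001, 0.0]
ft_force: [0.9, 0.4, 0.5]
finger_gap: 0.75
finger_force: 0.0
```

Emit:
drive_tool(
  plan=[
    [[0.05,0.35,0,0,0,0],[0.1,0.7,0,0,0,0],[0.19,1,0,0,0,0]],
  ],
)

```text
clock: 9.2
position: [437.9, 133.5, 326.1]
orientation: [1.0, 0.001, -0.001, 0.0]
ft_force: [0.6, 0.6, -1.3]
finger_gap: 0.749
finger_force: 0.0
```

Emit:
drive_tool(
  plan=[
    [[0.05,0.35,0,0,0,0],[0.1,0.7,0,0,0,0],[0.19,1,0,0,0,0]],
  ],
)

```text
clock: 9.45
position: [457.1, 33.5, 326.1]
orientation: [1.0, 0.001, -0.001, -0.0]
ft_force: [0.7, 0.0, 0.1]
finger_gap: 0.751
finger_force: 0.0
```

Emit:
drive_tool(
  plan=[
    [[0.05,0.35,0.1,0,0,0],[0.1,0.7,0.4,0,0,0],[0.2,0.9,0.7,0,0,0],[0.2,0.9,1,0,0,0],[0.2,0.9,1,0,0,0],[0.2,0.9,1,0,0,0]],
  ],
)

```text
clock: 9.95
position: [477.0, -55.1, 225.5]
orientation: [1.0, 0.0, -0.002, 0.001]
ft_force: [0.3, 0.1, 1.4]
finger_gap: 0.752
finger_force: 0.0
```

Run:
```python
from h import *
from rig import r,read_camera
c=read_camera("wrist"); h=cv2.cvtColor(c["img"],cv2.COLOR_RGB2HSV).astype(int)
print(r.observe()["position"].round(1),(-c["R"].T@c["t"]).round())
for X in [(477.7,-53.6,95),(477.7,-53.6,0)]:
    q=c["camera_matrix"]@(c["R"]@np.array(X)+c["t"]); print((q[:2]/q[2]).round(1))
cv2.imwrite("pics/w4.png",c["img"][:,:,::-1])
```

```text
[478.4 -54.5 227.5] [558. -55. 382.]
[254.1 178.1]
[254.4 158.1]
```

View pics/w4.png

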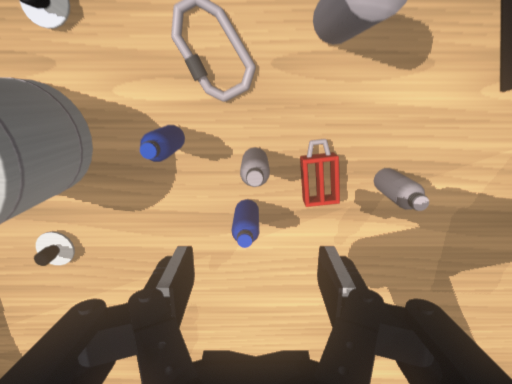

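The nozzle is at (255,178), exactly as predicted, with grey body and blue decoys clear of it. The belay sits to the right at (320,180), 26 mm high and below the fingertips. Descend and grip.

Emit:
drive_tool(
  plan=[
    [[0,0,0.2,0,0,0],[0,0,0.4,0,0,0],[0,0,0.6,0,0,0],[0,0,0.8,0,0,0],[0,0,0.9,0,0,0],[0,0,0.9,0,0,0]],
  ],
)

```text
clock: 10.5
position: [478.0, -53.6, 137.1]
orientation: [1.0, 0.002, -0.0, 0.0]
ft_force: [-0.8, -0.6, -0.9]
finger_gap: 0.75
finger_force: 0.0
```

Emit:
drive_tool(
  plan=[
    [[0,0,0.2,0,0,0],[0,0,0.4,0,0,0],[0,0,0.6,0,0,0],[0,0,0.8,0,0,0],[0,0,0.91,0,0,0],[0,0,0.91,0,0,0],[0,0,0.91,0,0,0]],
  ],
)

```text
clock: 11.08
position: [479.7, -53.9, 47.6]
orientation: [1.0, 0.002, 0.002, -0.0]
ft_force: [0.6, -0.2, 0.8]
finger_gap: 0.751
finger_force: 0.0
```

Emit:
drive_tool(
  plan=[
    [[0,0,0,0,0,0],[0,0,0,0,0,0],[0,0,0,0,0,0],[0,0,0,0,0,0],[0,0,0,0,0,0],[0,0,0,0,0,0],[0,0,0,0,0,0],[0,0,0,0,0,0]],
  ],
  grip=-1,
)

```text
clock: 11.75
position: [479.3, -54.5, 47.8]
orientation: [1.0, 0.001, 0.002, -0.0]
ft_force: [-0.9, 1.4, 6.2]
finger_gap: 0.344
finger_force: 39.4
```

Emit:
drive_tool(
  plan=[
    [[0,0,-0.2,0,0,0],[0,0,-0.5,0,0,0],[0,0,-0.8,0,0,0],[0,0,-1,0,0,0]],
  ],
)

```text
clock: 12.08
position: [478.7, -54.6, 149.0]
orientation: [1.0, 0.001, 0.002, -0.0]
ft_force: [1.7, -0.1, -0.7]
finger_gap: 0.35
finger_force: 40.1
```

Emit:
drive_tool(
  plan=[
    [[0,0,-0.3,0,0,0],[0,0,-0.6,0,0,0],[0,0,-0.9,0,0,0],[0,0,-1,0,0,0]],
  ],
)

```text
clock: 12.42
position: [479.8, -54.7, 251.2]
orientation: [1.0, 0.001, 0.005, -0.0]
ft_force: [1.0, -0.3, -0.5]
finger_gap: 0.35
finger_force: 40.1
```

Emit:
drive_tool(
  plan=[
    [[0.03,-0.3,-0.2,0,0,0],[0.06,-0.6,-0.4,0,0,0],[0.09,-0.9,-0.45,0,0,0],[0.09,-1,-0.45,0,0,0]],
  ],
)

```text
clock: 12.75
position: [487.6, 48.2, 292.4]
orientation: [1.0, 0.002, 0.002, -0.001]
ft_force: [-0.2, -0.2, -1.6]
finger_gap: 0.351
finger_force: 40.2
```

Emit:
drive_tool(
  plan=[
    [[0.03,-0.3,0,0,0,0],[0.06,-0.6,0,0,0,0],[0.09,-0.9,0,0,0,0],[0.09,-1,0,0,0,0]],
  ],
)

```text
clock: 13.08
position: [495.2, 147.9, 289.4]
orientation: [1.0, 0.002, -0.001, 0.0]
ft_force: [0.4, -0.2, -0.8]
finger_gap: 0.353
finger_force: 40.2
```

Emit:
drive_tool(
  plan=[
    [[0.03,-0.3,0,0,0,0],[0.07,-0.6,0,0,0,0],[0.07,-0.72,0,0,0,0],[0.07,-0.72,0,0,0,0],[0.07,-0.72,0,0,0,0]],
  ],
)

```text
clock: 13.5
position: [501.8, 217.1, 289.9]
orientation: [1.0, 0.001, -0.001, 0.001]
ft_force: [0.3, -0.6, -1.0]
finger_gap: 0.347
finger_force: 40.2
```

```bash
cat > look.py <<'E'
import sys
from h import *
from rig import r,read_camera
print(r.observe()["position"].round(1))
ims=[]
for n in("scene","top"):
    c=read_camera(n); q=c["camera_matrix"]@(c["R"]@np.array([504,218,210])+c["t"]); p=(q[:2]/q[2]).astype(int)
    w,hh=60,45; y0=max(p[1]-hh,0);x0=p[0]-w
    I=cv2.resize(c["img"][y0:y0+2*hh,x0:x0+2*w],(400,300),interpolation=cv2.INTER_CUBIC); ims.append(I)
    f=lambda X:tuple(int(v) for v in (lambda q:((q[:2]/q[2])-[x0,y0]+.5)*400/120)(c["camera_matrix"]@(c["R"]@np.array(X,float)+c["t"])))
    print(n,"rim ctr",f((504,218,200)),"axis at foot / z245", [f((float(sys.argv[2]),float(sys.argv[3]),z)) for z in (float(sys.argv[4]),float(sys.argv[4])+95)])
cv2.imwrite("pics/%s.png"%sys.argv[1],cv2.hconcat(ims)[:,:,::-1])
E
python3 look.py ins1 504 218 245
```

```text
[501.8 217.1 289.9]
scene rim ctr (200, 163) axis at foot / z245 [(216, 109), (254, -20)]
top rim ctr (208, 153) axis at foot / z245 [(189, 148), (143, 135)]
```

View pics/ins1.png

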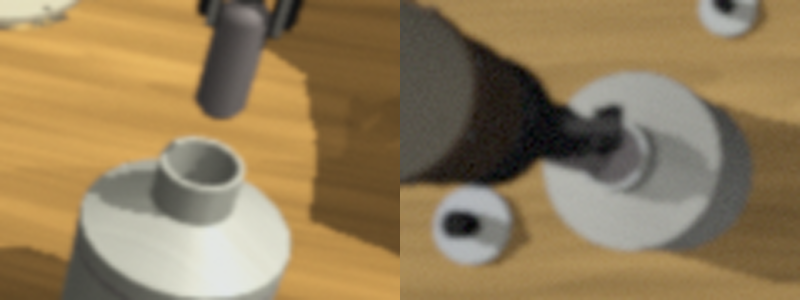

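The scene half shows the cartridge hanging upright with its foot at (221,105), just above the mouth at (200,163). It is about 3 mm short in x, so I correct that and lower in stages.

Emit:
drive_tool(
  plan=[
    [[0.03,0,0,0,0,0],[0.03,0,0.15,0,0,0],[0.03,0,0.3,0,0,0],[0.03,0,0.35,0,0,0],[0.03,0,0.35,0,0,0],[0.03,0,0.35,0,0,0]],
  ],
)

```text
clock: 14.1
position: [505.7, 216.9, 256.5]
orientation: [1.0, 0.0, 0.0, 0.0]
ft_force: [-0.1, 0.5, -0.9]
finger_gap: 0.348
finger_force: 40.2
```

```bash
python3 look.py ins2 504 218 207
```

```text
[505.7 216.9 256.5]
scene rim ctr (200, 163) axis at foot / z245 [(203, 155), (238, 34)]
top rim ctr (208, 153) axis at foot / z245 [(205, 152), (163, 140)]
```

View pics/ins2.png

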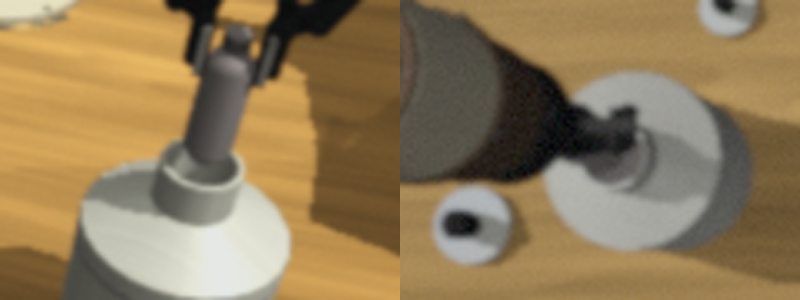

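The foot is at the mouth, centred within about 2 mm. Lower it into the neck.

Emit:
drive_tool(
  plan=[
    [[-0.005,0.01,0.05,0,0,0],[-0.005,0.01,0.1,0,0,0],[-0.005,0.01,0.15,0,0,0],[-0.005,0.01,0.2,0,0,0],[-0.005,0.01,0.25,0,0,0],[-0.005,0.01,0.25,0,0,0]],
  ],
)

```text
clock: 14.7
position: [504.2, 216.1, 229.4]
orientation: [1.0, 0.001, -0.001, 0.001]
ft_force: [-0.3, 0.0, -1.3]
finger_gap: 0.35
finger_force: 40.2
```

No contact. Go deeper, hold, then release.

Emit:
drive_tool(
  plan=[
    [[0,0,0.04,0,0,0],[0,0,0.08,0,0,0],[0,0,0.1,0,0,0],[0,0,0.1,0,0,0],[0,0,0.1,0,0,0],[0,0,0.1,0,0,0]],
  ],
)

```text
clock: 15.2
position: [505.0, 216.5, 221.2]
orientation: [1.0, 0.001, 0.0, -0.0]
ft_force: [-0.5, -0.8, -0.1]
finger_gap: 0.35
finger_force: 40.2
```

Emit:
drive_tool(
  plan=[
    [[0,0,0,0,0,0],[0,0,0,0,0,0],[0,0,0,0,0,0],[0,0,0,0,0,0],[0,0,0,0,0,0],[0,0,0,0,0,0],[0,0,0,0,0,0],[0,0,0,0,0,0]],
  ],
  grip=0.5,
)

```text
clock: 15.87
position: [504.9, 216.4, 221.0]
orientation: [1.0, 0.001, 0.0, 0.0]
ft_force: [0.0, 0.6, -0.5]
finger_gap: 0.752
finger_force: 0.0
```

Emit:
drive_tool(
  plan=[
    [[0,0,-0.2,0,0,0],[0,0,-0.5,0,0,0],[0,0,-0.8,0,0,0],[-0.1,0.2,-1,0,0,0],[-0.2,0.6,-1,0,0,0],[-0.2,1,-1,0,0,0]],
  ],
)

```text
clock: 16.37
position: [484.3, 116.3, 322.8]
orientation: [1.0, 0.002, 0.001, -0.001]
ft_force: [0.1, -0.6, -0.2]
finger_gap: 0.753
finger_force: 0.0
```

Run:
```python
from h import *
from rig import read_camera
T,S=pickle.load(open("p3.pkl","rb"))
ims=[]
for n in("scene","top"):
    c=read_camera(n); o=S if n=="scene" else T
    g=lambda i:cv2.cvtColor(i,cv2.COLOR_RGB2GRAY)
    q=c["camera_matrix"]@(c["R"]@np.array([504,218,200])+c["t"]); p=(q[:2]/q[2]).astype(int); x,y=p-25
    a,b=g(o["img"])[y:y+50,x:x+50],g(c["img"])[y:y+50,x:x+50]
    print(n,cv2.absdiff(a,b).mean(),cv2.phaseCorrelate(np.float32(a),np.float32(b)))
    ims.append(cv2.resize(c["img"][y-20:y+70,x-35:x+85],(400,300),interpolation=cv2.INTER_CUBIC))
cv2.imwrite("pics/after1.png",cv2.hconcat(ims)[:,:,::-1])
```

```text
scene 1.83 ((-0.03601423025989092, 0.045479106278193626), 0.9597990393638611)
top 61.5432 ((0.666724890428366, 0.9780274278843137), 0.13747179374694823)
```

View pics/after1.png

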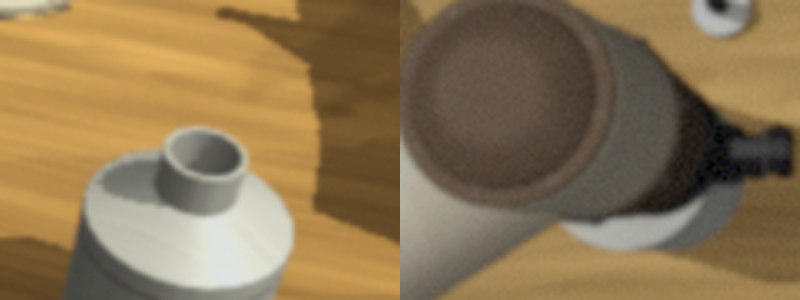

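The neck is empty in the scene half at (203,155) and the canister has not moved (0.05 px). The first cartridge is inside. That was my eleventh picture, one over the limit of ten, so from here I check by numbers only. Go to the second grey cartridge.

Emit:
drive_tool(
  plan=[
    [[-0.03,0.35,0,0,0,0],[-0.06,0.7,0,0,0,0],[-0.1,1,0,0,0,0]],
  ],
)

```text
clock: 16.72
position: [475.0, 15.3, 321.0]
orientation: [1.0, 0.001, -0.0, 0.0]
ft_force: [-0.7, -0.1, 0.1]
finger_gap: 0.749
finger_force: 0.0
```

Emit:
drive_tool(
  plan=[
    [[-0.03,0.35,0,0,0,0],[-0.06,0.7,0,0,0,0],[-0.1,1,0,0,0,0]],
  ],
)

```text
clock: 16.97
position: [465.1, -85.2, 321.1]
orientation: [1.0, 0.001, 0.0, 0.0]
ft_force: [0.4, 0.9, -0.6]
finger_gap: 0.751
finger_force: 0.0
```

Emit:
drive_tool(
  plan=[
    [[-0.03,0.35,0,0,0,0],[-0.06,0.7,0,0,0,0],[-0.1,1,0,0,0,0]],
  ],
)

```text
clock: 17.22
position: [455.4, -185.3, 321.0]
orientation: [1.0, 0.001, 0.0, 0.0]
ft_force: [0.0, 0.4, -0.2]
finger_gap: 0.751
finger_force: 0.0
```

Emit:
drive_tool(
  plan=[
    [[-0.03,0.35,0.2,0,0,0],[-0.03,0.4,0.5,0,0,0],[-0.03,0.4,0.8,0,0,0],[-0.03,0.4,0.95,0,0,0],[-0.03,0.4,0.95,0,0,0],[-0.03,0.4,0.95,0,0,0]],
  ],
)

```text
clock: 17.72
position: [452.7, -223.8, 225.8]
orientation: [1.0, 0.001, -0.001, 0.0]
ft_force: [-0.8, -0.5, 1.4]
finger_gap: 0.749
finger_force: 0.0
```

Run:
```python
from h import *
from rig import r,read_camera
c=read_camera("wrist"); h=cv2.cvtColor(c["img"],cv2.COLOR_RGB2HSV).astype(int)
print(r.observe()["position"].round(1))
P=[]
for z in(95,47,0):
    q=c["camera_matrix"]@(c["R"]@np.array([450.9,-223.9,z])+c["t"]); P.append(q[:2]/q[2])
print(np.round(P,1))
m=(h[...,1]<75)&(h[...,2]>50)
print(blob(c["img"],m,P[1],40))
```

```text
[ 453.5 -223.8  227. ]
[[255.9 180.8]
 [255.8 169.2]
 [255.8 160.5]]
(array([255.11431743, 169.50055494]), [241, 150, 29, 39, 901])
```

The grey blob centroid (255,169.5) is where predicted. Descend and grip.

Emit:
drive_tool(
  plan=[
    [[-0.02,0,0.2,0,0,0],[-0.02,0,0.4,0,0,0],[-0.02,0,0.6,0,0,0],[-0.02,0,0.8,0,0,0],[-0.02,0,0.9,0,0,0],[-0.02,0,0.9,0,0,0]],
  ],
)

```text
clock: 18.27
position: [450.3, -223.3, 135.3]
orientation: [1.0, 0.001, -0.001, -0.0]
ft_force: [-0.3, -0.3, -0.3]
finger_gap: 0.75
finger_force: 0.0
```

Emit:
drive_tool(
  plan=[
    [[0,0,0.2,0,0,0],[0,0,0.4,0,0,0],[0,0,0.6,0,0,0],[0,0,0.8,0,0,0],[0,0,0.89,0,0,0],[0,0,0.89,0,0,0],[0,0,0.89,0,0,0]],
  ],
)

```text
clock: 18.85
position: [451.8, -223.9, 48.2]
orientation: [1.0, 0.001, 0.001, 0.0]
ft_force: [-0.4, -0.6, 1.1]
finger_gap: 0.755
finger_force: 0.0
```

Emit:
drive_tool(
  plan=[
    [[0,0,0,0,0,0],[0,0,0,0,0,0],[0,0,0,0,0,0],[0,0,0,0,0,0],[0,0,0,0,0,0],[0,0,0,0,0,0],[0,0,0,0,0,0],[0,0,0,0,0,0]],
  ],
  grip=-1,
)

```text
clock: 19.52
position: [451.7, -223.9, 48.5]
orientation: [1.0, 0.001, 0.001, 0.0]
ft_force: [0.2, 1.6, 6.5]
finger_gap: 0.348
finger_force: 39.4
```

Emit:
drive_tool(
  plan=[
    [[0,0,-0.2,0,0,0],[0,0,-0.5,0,0,0],[0,0,-0.8,0,0,0],[0,0,-1,0,0,0]],
  ],
)

```text
clock: 19.85
position: [451.2, -223.9, 149.7]
orientation: [1.0, 0.001, 0.001, 0.0]
ft_force: [0.4, -1.6, -1.2]
finger_gap: 0.348
finger_force: 40.1
```

Emit:
drive_tool(
  plan=[
    [[0,0,-0.3,0,0,0],[0,0,-0.6,0,0,0],[0,0,-0.9,0,0,0],[0,0,-1,0,0,0]],
  ],
)

```text
clock: 20.18
position: [452.3, -224.4, 251.9]
orientation: [1.0, 0.001, 0.004, 0.001]
ft_force: [0.5, 0.0, -1.0]
finger_gap: 0.346
finger_force: 40.1
```

Emit:
drive_tool(
  plan=[
    [[0.03,-0.3,-0.2,0,0,0],[0.06,-0.6,-0.4,0,0,0],[0.12,-0.9,-0.45,0,0,0],[0.12,-1,-0.45,0,0,0]],
  ],
)

```text
clock: 20.52
position: [463.3, -121.2, 293.2]
orientation: [1.0, 0.002, 0.002, -0.001]
ft_force: [-0.1, 0.4, -1.2]
finger_gap: 0.345
finger_force: 40.2
```

Emit:
drive_tool(
  plan=[
    [[0.03,-0.35,0,0,0,0],[0.06,-0.7,0,0,0,0],[0.12,-1,0,0,0,0]],
  ],
)

```text
clock: 20.77
position: [472.9, -22.3, 290.8]
orientation: [1.0, 0.001, -0.001, -0.0]
ft_force: [1.0, 0.3, -1.0]
finger_gap: 0.346
finger_force: 40.2
```

Emit:
drive_tool(
  plan=[
    [[0.03,-0.35,0,0,0,0],[0.06,-0.7,0,0,0,0],[0.12,-1,0,0,0,0]],
  ],
)

```text
clock: 21.02
position: [484.9, 77.9, 290.7]
orientation: [1.0, 0.001, -0.001, 0.0]
ft_force: [-0.7, -0.8, -0.6]
finger_gap: 0.346
finger_force: 40.2
```

Emit:
drive_tool(
  plan=[
    [[0.03,-0.35,0,0,0,0],[0.06,-0.7,0,0,0,0],[0.12,-1,0,0,0,0]],
  ],
)

```text
clock: 21.27
position: [496.9, 177.9, 290.6]
orientation: [1.0, 0.001, -0.001, 0.0]
ft_force: [0.3, -0.1, -1.7]
finger_gap: 0.348
finger_force: 40.2
```

Emit:
drive_tool(
  plan=[
    [[0.02,-0.2,0,0,0,0],[0.04,-0.35,0,0,0,0],[0.05,-0.4,0,0,0,0],[0.05,-0.4,0,0,0,0],[0.05,-0.4,0,0,0,0]],
  ],
)

```text
clock: 21.68
position: [502.6, 215.5, 291.5]
orientation: [1.0, 0.0, -0.001, 0.0]
ft_force: [0.7, -0.4, -1.2]
finger_gap: 0.346
finger_force: 40.2
```

Emit:
drive_tool(
  plan=[
    [[0.015,-0.01,0,0,0,0],[0.015,-0.01,0.15,0,0,0],[0.015,-0.01,0.3,0,0,0],[0.015,-0.01,0.35,0,0,0],[0.015,-0.01,0.35,0,0,0],[0.015,-0.01,0.35,0,0,0]],
  ],
)

```text
clock: 22.18
position: [504.7, 216.8, 257.6]
orientation: [1.0, 0.0, 0.0, 0.0]
ft_force: [0.3, 0.7, -0.4]
finger_gap: 0.349
finger_force: 40.2
```

Emit:
drive_tool(
  plan=[
    [[0,0,0.05,0,0,0],[0,0,0.1,0,0,0],[0,0,0.15,0,0,0],[0,0,0.15,0,0,0]],
  ],
)

```text
clock: 22.52
position: [503.7, 217.1, 240.8]
orientation: [1.0, 0.001, -0.001, 0.0]
ft_force: [-0.3, 0.4, -2.0]
finger_gap: 0.348
finger_force: 40.2
```

Emit:
drive_tool(
  plan=[
    [[0,0,0.05,0,0,0],[0,0,0.1,0,0,0],[0,0,0.15,0,0,0],[0,0,0.2,0,0,0],[0,0,0.2,0,0,0],[0,0,0.2,0,0,0],[0,0,0.2,0,0,0]],
  ],
)

```text
clock: 23.1
position: [504.6, 217.4, 222.2]
orientation: [1.0, 0.001, 0.0, -0.0]
ft_force: [0.5, -0.7, -1.7]
finger_gap: 0.344
finger_force: 40.2
```

Emit:
drive_tool(
  plan=[
    [[0,0,0,0,0,0],[0,0,0,0,0,0],[0,0,0,0,0,0],[0,0,0,0,0,0],[0,0,0,0,0,0],[0,0,0,0,0,0],[0,0,0,0,0,0],[0,0,0,0,0,0]],
  ],
  grip=0.5,
)

```text
clock: 23.77
position: [504.4, 217.4, 222.0]
orientation: [1.0, 0.001, 0.0, -0.0]
ft_force: [-0.7, 0.4, -0.4]
finger_gap: 0.753
finger_force: 0.0
```

Emit:
drive_tool(
  plan=[
    [[0,0,-0.2,0,0,0],[0,0,-0.5,0,0,0],[0,0,-0.8,0,0,0],[0,0,-1,0,0,0],[-0.2,0.4,-1,0,0,0],[-0.4,0.8,-1,0,0,0],[-0.6,1,-1,0,0,0]],
  ],
)

```text
clock: 24.35
position: [443.9, 115.7, 322.0]
orientation: [1.0, 0.0, -0.0, 0.0]
ft_force: [0.2, -0.1, 0.9]
finger_gap: 0.75
finger_force: 0.0
```

Emit:
drive_tool(
  plan=[
    [[-0.1,0.4,0,0,0,0],[-0.2,0.8,0,0,0,0],[-0.2,1,0,0,0,0],[-0.2,1,0,0,0,0]],
  ],
)

```text
clock: 24.68
position: [423.6, 14.4, 322.8]
orientation: [1.0, -0.001, 0.001, -0.0]
ft_force: [-0.7, -0.2, 0.4]
finger_gap: 0.747
finger_force: 0.0
```

Emit:
drive_tool(
  plan=[
    [[-0.1,0.4,0,0,0,0],[-0.2,0.8,0,0,0,0],[-0.2,1,0,0,0,0],[-0.2,1,0,0,0,0],[-0.2,1,0,0,0,0]],
  ],
)

```text
clock: 25.1
position: [404.9, -83.1, 322.0]
orientation: [1.0, -0.0, 0.0, -0.0]
ft_force: [0.3, -0.8, 0.1]
finger_gap: 0.752
finger_force: 0.0
```

Run:
```python
from h import *
from rig import read_camera,r
T,S=pickle.load(open("p3.pkl","rb")); print(r.observe()["position"].round(1))
g=lambda i:cv2.cvtColor(i,cv2.COLOR_RGB2GRAY)
for n,o in(("scene",S),("top",T)):
    c=read_camera(n)
    for nm,X in(("rim",(504,218,200)),("lid",(460,395,15)),("c1",(478,-54,45)),("c2",(451,-224,45)),("bl1",(505,49,45)),("bl2",(408,-43,45)),("belay",(454,-137,13)),("big",(637,-143,75))):
        q=c["camera_matrix"]@(c["R"]@np.array(X,float)+c["t"]); p=(q[:2]/q[2]).astype(int); w=22 if nm=="rim" else 13; x,y=p-w
        a,b=[np.float32(g(i["img"])[y:y+2*w,x:x+2*w]) for i in(o,c)]
        print(n,nm,"diff %.1f"%np.abs(a-b).mean(),np.round(cv2.phaseCorrelate(a,b)[0],2))
```

```text
[404.9 -83.1 322. ]
scene rim diff 1.3 [0.49 0.5 ]
scene lid diff 1.2 [0.5 0.5]
scene c1 diff 29.2 [-0.24  1.09]
scene c2 diff 31.3 [0.67 5.55]
scene bl1 diff 1.1 [0.49 0.49]
scene bl2 diff 16.3 [ 0.83 -0.23]
scene belay diff 4.6 [0.3  0.48]
scene big diff 1.1 [0.51 0.47]
top rim diff 1.6 [0.54 0.36]
top lid diff 1.8 [0.41 0.53]
top c1 diff 14.6 [0.4  0.37]
top c2 diff 13.6 [2.8  0.61]
top bl1 diff 1.8 [0.51 0.56]
top bl2 diff 36.0 [-1.94  0.31]
top belay diff 14.3 [ 0.05 -0.09]
top big diff 1.8 [0.54 0.49]
```

The rim and lid patches are unchanged in both views, so nothing is stuck in the neck. Both cartridges are gone from the bench. Hand in.

```bash
python3 -c "
from rig import workorder
print(workorder.finish_job())"
```

```text
the job is handed in; nothing more can be done
None
```

The lid stands knob up on the bare bench and both grey cartridges went down through the neck; the canister shows no movement in the camera checks and the job is handed in at about 25 s, with no verdict returned (I viewed 11 pictures, one over the limit of 10).

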